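# Show the yellow specimen mount to the inspection camera

### The arm

A 6-joint arm with a two-finger parallel gripper is mounted at the origin on a cart in front of the work surface, level with it; the furniture and walls round the work are solid. World frame = base frame: x ahead of the robot, y to its left, z up, the work surface at z = 0. Lengths are in m, angles in rad, forces in N, time in s.
With the tool pointing down it reaches from about 0.35 to 0.775 m from the base axis. Payload 7.3 kg.
Tool frame: the origin (TCP) lies at the very end of the fingers, on their centre line; the grasp point (between the pads) lies 19 mm behind it; z points along the fingers, y is the line along which they close (so a half turn about z gives the same grasp; the last joint's range is limited). The gripper opens to 92 mm and grips with 3 to 60 N. Pads are 19 mm wide; open, the fingers measure 130 mm over their backs; the gripper's body (75 mm by 190 mm) begins 47 mm behind the grasp point.
Start: joints at [1.08, 0.342, 1.524, -0, 1.275, -0.146], TCP at [0.177, 0.494, 0.227] pointing down, gripper open.
Joint ranges: [-2.53, 2.53], [-0.77, 2.02], [0.04, 2.7], [-1, 4.14], [0.28, 2.66], [-3.11, 3.11]. Speed limits (rad/s): [2.57, 2.57, 3.14, 3.14, 3.14, 3.14].

### API

Orientations are given as [roll, pitch, yaw] about the fixed x, y, z axes, in that order (R = Rz(yaw) Ry(pitch) Rx(roll)).
In Python, from cell import observe, read_camera, get_calibration, hand_in, search_frame gives the robot as it stands.
- The arm moves only by the tool step_arm, never from a script. Its argument "commands" is a list of rows, each an object with "translation": the shift along the tool's x, y, z in mm, a list of three; "roll": the turn about the tool's z in rad. In form: [{"translation": [x, y, z], "roll": roll}, ...]. A call has 1 to 20 rows; each row shifts and turns the commanded pose from where the row before left it, along the tool's axes as they then stand; what a row does not reach is not made up. A row lasts 1/12 s, in which the tool goes at most 41.7 mm and 7.16 degrees, less where a joint would pass 70% of its speed; a pose out of reach is approached as far as the arm can. A call is refused whole if a number of a shift passes 41.7 or a number of a turn 0.125, either way. A call with a gripper value outside its range is refused whole. "fingers" is the opening, from 0 (shut) to 1 (fully open), set as the call begins (left out, the last holds). The fingers move at their own pace and stop on an object; "grip_force" is the grip in N (left out, the last holds). Time passes only in rows, so rows that do not move let the fingers close. It gives the time, the measured TCP pose, the force, the opening and the grip force at its end, in the units of the state.
- observe(): the state, without advancing time (a new reading comes with each control period).
- read_camera(name): name is "scene" or "top" or "wrist"; returns the picture (480x640x3 uint8, red, green, blue); there is no depth.
- get_calibration(name): a dict with "camera_matrix" (3x3 intrinsics, pixels), "dist_coeffs" ([k1, k2, p1, p2, k3] as OpenCV has them; the pictures are not rectified), "world_from_camera" (4x4, takes a point from camera to world coordinates). Camera axes: x right, y up, looking along -z (the intrinsics and any distortion apply to the point x, -y, -z); pixel columns grow to the right and rows downward; lengths in m; the calibration is good to about 2 mm. A picture is of the moment at which its call begins: read the wrist's pose just before it. get_calibration takes no time and is no camera call; for the wrist camera it gives the pose at the moment of the call.
- hand_in(): hands the job in; it is judged then, once.
Trained networks look in the newest picture that a camera, given by its name, has taken for a name from the list of things; names that differ only in an ending like _2 or _b are one class to them, and where a whole thing is asked for, a point or a joint stands for the part that bears it (a point fixed in the world has none). Each returns a list of dicts, best first, with "confidence" (0 to 1); they miss things now and then, are a little off and sometimes report something else, mostly with a low value. They report only what shows in the picture. A call takes as long as a camera call. They do not tell look-alikes from the thing itself.
- search_frame(camera, name): "at" ([x, y, z] in m, in world coordinates, good to about 4 mm: the middle of the surface that is visible of it).
The state is a dict: "time": time; "qpos": joint angles; "qvel": joint speeds; "joint_efforts": joint torques, N m; "tool_pos": TCP position; "tool_rot": TCP orientation; "contact_force": force on the tool from outside, world axes, zero at the start; "torque": the same for the moment, N m; "opening": finger opening in m; "grip_force": force on a finger pad.
Only numpy, scipy, OpenCV 4.12 (cv2) and the standard library are available. Lean on these libraries where they do the work, as an engineer would, in place of code of your own. Each camera call takes 0.05 s, during which the arm holds its last target. There are 200 camera calls.

### The job

Draw the yellow-framed specimen mount up out of its slot in the rack and hold it up in the air in front of the inspection camera's lens: upright, its front face (the one with the label strip) square to the lens, and the specimen centred on the lens axis 13 cm in front of the lens. Leave the blue mount in its slot, do not shift the jar or the dish, and do not bump the camera. Finish while still gripping the mount there, held still and touching nothing else; do not put it down.

Things in the scene. Friction and masses are not known exactly. Their poses are not given: they have to be found in the camera images.
- rack: Fixed grey-white slotted rack near mid worktop, 78 (x) x 108 (y) x 62 mm high. Origin: centre of underside. Floor 8 mm above the worktop. Two slots at its x = -24 and +24 mm (y = 0), each 9 mm wide in x: grooves in the side cheeks guide a mount's side edges up to 60 mm above the worktop, so a mount is clear once its underside is above 70 mm. The two mounts stand in either order.
- mount_yellow: Wanted mount: yellow frame with clear panel and black beetle, 84 wide (y) x 80 high (z) x 6 mm thick (x), 50-100 g. Grip tab on mid top edge, 50 (y) x 9 (x) mm, 80 to 104 mm above the underside: pinch from above across x. Origin: centre of underside; x = normal of the front (label strip) face. Stands in its slot, underside at height 8 mm, 1.5 mm play, x along the rack's x, away from robot.
- mount_blue: Mount with a blue frame (same size and shape as the yellow one); a bystander. Origin: centre of its underside.
- specimen (a point): Centre of the yellow mount's clear panel (the specimen), 40 mm above the mount's underside, mid-thickness; axes as the mount's.
- lens (a point): Centre of the front glass of the camera's lens (black barrel 32 mm in diameter on an aluminium cube), 150 to 230 mm above the worktop, different every time. It looks level along this point's -x (roughly towards the robot); z up. The specimen belongs at x = -130, y = 0, z = 0 mm in this frame, the mount's x along this point's +x. Nothing stands between.
- stand: Camera stand at the right of the worktop, with the camera: base 110 x 90 x 10 mm, post 16 mm in diameter, 300 mm high, 40 mm to +x of the origin. Origin: on the worktop, 50 mm behind (+x of) the lens glass; axes as the lens. Fixed; only the camera's height clamp could slip if struck.
- jar: Loose specimen jar with blue lid, 53 mm in diameter, 65 mm high, a bystander. Origin: centre of its underside.
- dish: Loose clear petri dish, 87 mm in diameter, 14 mm high, a bystander. Origin: centre of its underside.
Mind the look-alikes: they are no part of the job. There is more than one size of the mount_yellow; the one meant has the size given above.

How it is judged:
By the outcome, as a careful person would: the job done as asked, in the order asked, and still so for the second after the job is handed in, while the arm keeps its last pose, push and grip.
It also fails if it takes over 35 s, if anything falls off the work surface, if the arm or the gripper's body presses on something with over 40 N, if the wrist force passes 120 N, or if a joint passes its speed limit or range.

## Working session

There is one attempt and no reset: what is moved stays moved. The work goes in short steps, Python scripts to look and compute and a tool call to move; the robot and the scene stay as the last step left them, time stands still between calls to the robot, and variables do not carry over. Pictures are saved under pics/ and viewed, at most 10 in all, crops included, and the job is handed in when it is done.

Besides the shell and the picture viewer there is one more tool, called after "Request:" by a JSON object that holds its "fn" and its "kwargs", one argument or row to a line. step_arm: Moves the arm, as the interface text tells. Its arguments: {"type":"object","properties":{"commands":{"type":"array"},"fingers":{"type":"number"},"grip_force":{"type":"number"}},"required":["commands"]}

```bash
mkdir -p pics
python3 - <<'E'
from cell import *
import cv2,numpy as np
np.set_printoptions(precision=4,suppress=True)
for c in("scene","top"):
    cv2.imwrite(f"pics/{c}0.png",read_camera(c)[:,:,::-1])
    k=get_calibration(c);print(c,np.array(k["camera_matrix"]),k["dist_coeffs"],np.array(k["world_from_camera"]))
    for n in("rack","mount_yellow","mount_blue","lens","stand","jar","dish"):
        print(n,[(np.round(d["at"],3).tolist(),round(d["confidence"],2)) for d in search_frame(c,n)])
s=observe();print(s)
E
```

```text
scene [[491.1257   0.     313.5383]
 [  0.     491.1257 243.9729]
 [  0.       0.       1.    ]] [0.0183 0.     0.     0.     0.    ] [[ 0.9024  0.2961 -0.3131  0.0982]
 [-0.4305  0.6526 -0.6235 -0.8184]
 [ 0.0197  0.6974  0.7164  0.9508]
 [ 0.      0.      0.      1.    ]]
rack [([0.451, -0.077, 0.029], 0.97)]
mount_yellow [([0.295, -0.419, 0.055], 0.72), ([0.469, 0.108, 0.039], 0.64), ([0.434, -0.034, 0.076], 0.62), ([0.482, -0.036, 0.074], 0.6)]
mount_blue [([0.434, -0.036, 0.075], 0.74)]
lens [([0.601, -0.478, 0.197], 0.74)]
stand [([0.615, -0.489, 0.106], 0.86)]
jar [([0.439, 0.192, 0.058], 0.73)]
dish [([0.474, 0.333, 0.004], 0.59)]
top [[484.6197   0.     326.012 ]
 [  0.     484.6197 232.5465]
 [  0.       0.       1.    ]] [-0.0862  0.      0.      0.      0.    ] [[ 0.0721  0.9744 -0.213   0.1311]
 [-0.9974  0.0717 -0.0093 -0.075 ]
 [ 0.0062  0.2131  0.977   1.5797]
 [ 0.      0.      0.      1.    ]]
rack [([0.462, -0.038, 0.008], 0.62)]
mount_yellow [([0.471, 0.109, 0.045], 0.68), ([0.481, -0.039, 0.071], 0.67), ([0.296, -0.414, 0.044], 0.51)]
mount_blue [([0.434, -0.032, 0.071], 0.73)]
lens [([0.6, -0.466, 0.195], 0.97)]
stand []
jar [([0.442, 0.205, 0.062], 0.81)]
dish [([0.471, 0.317, -0.0], 0.82)]
{'time': 0.8, 'qpos': array([ 1.08  ,  0.342 ,  1.5241,  0.    ,  1.2754, -0.146 ]), 'qvel': array([-0.001 ,  0.0013,  0.0011,  0.001 ,  0.0013, -0.0004]), 'joint_efforts': array([ -0.0003, -43.1081, -24.4476,   0.0721,   0.0481,   0.    ]), 'tool_pos': array([0.1775, 0.4941, 0.2268]), 'tool_rot': array([3.1415, 0.    , 2.7968]), 'contact_force': array([-0.2305, -0.238 ,  0.435 ]), 'torque': array([-0.0215, -0.0216,  0.0127]), 'grip_force': 0.0, 'opening': 0.09114968989137491}
```

View pics/scene0.png

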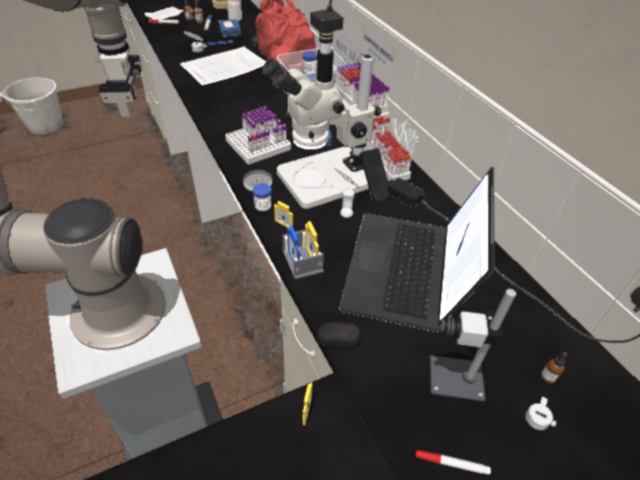

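View pics/top0.png

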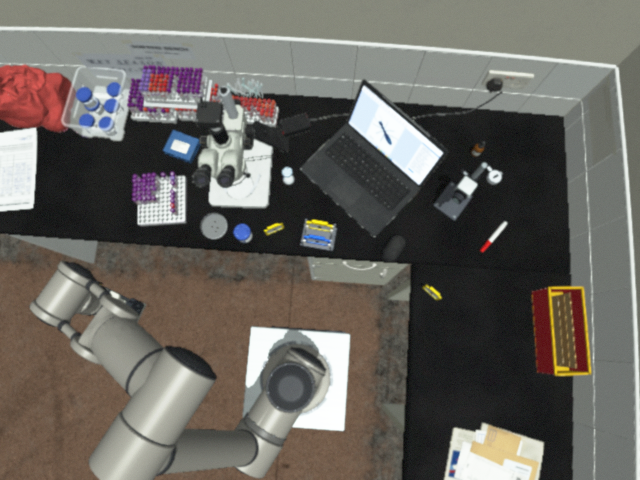

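Run:
```python
import cv2,numpy as np
s=cv2.imread("pics/scene0.png");t=cv2.imread("pics/top0.png")
z=lambda i,x,y,w,h:cv2.resize(i[y:y+h,x:x+w],(400,300),interpolation=cv2.INTER_CUBIC)
cv2.imwrite("pics/c1.png",np.vstack([np.hstack([z(s,265,205,80,75*80//80),z(s,420,280,160,120)]),np.hstack([z(t,290,202,60,45),z(t,420,150,80,60)])]))
```

```text
(no output)
```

View pics/c1.png

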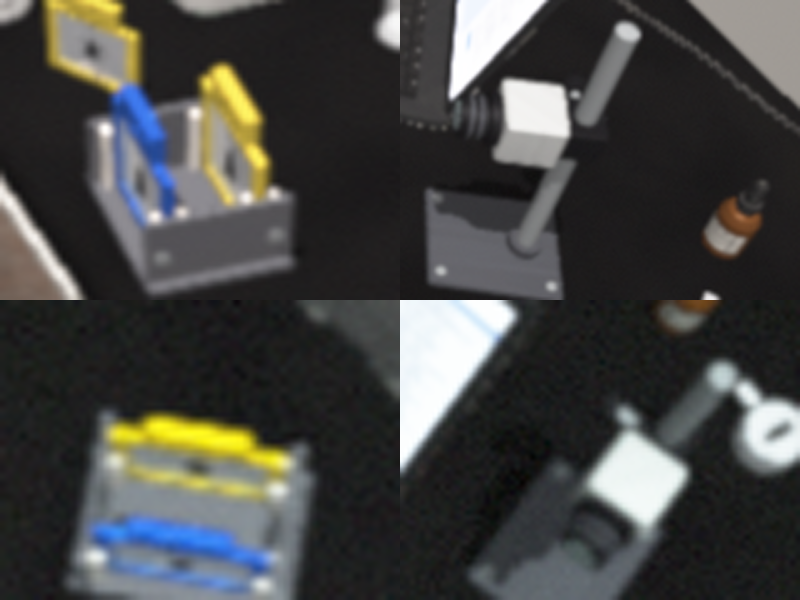

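Rack with blue (near) and yellow (far) mount, the yellow tab spanning about (312,220)-(328,223) in top; stand base corners about (434,205) and (452,182), post top (484,165) in top.

```bash
cat > h.py <<'E'
import numpy as np,cv2
from cell import *
np.set_printoptions(precision=4,suppress=True)
def ray(k,uv):
    K=np.array(k["camera_matrix"]);T=np.array(k["world_from_camera"])
    p=cv2.undistortPoints(np.array([[uv]],float),K,np.array(k["dist_coeffs"]))[0,0]
    return T[:3,3],T[:3,:3]@np.array([p[0],-p[1],-1])
def onz(k,uv,z):
    o,d=ray(k,uv);return o+d*(z-o[2])/d[2]
def proj(k,P):
    K=np.array(k["camera_matrix"]);T=np.array(k["world_from_camera"])
    c=(np.atleast_2d(P)-T[:3,3])@T[:3,:3]
    return cv2.projectPoints(c*[1,-1,-1],np.zeros(3),np.zeros(3),K,np.array(k["dist_coeffs"]))[0][:,0]
E
python3 - <<'E'
from h import *
t=get_calibration("top");s=get_calibration("scene")
for n,k,uv,z in[("tabL",t,(312.2,220.3),.112),("tabR",t,(327.8,222.7),.112),("rackFL",t,(306.2,218.8),.062),("rackFR",t,(336.2,224.5),.062),
 ("posttop t",t,(484.4,165),.3),("posttop s",s,(508,293.2),.3),("postbase s",s,(468,377),.01),
 ("base s1",s,(431.2,356.8),.01),("base s2",s,(430.8,395.2),.01),("base s3",s,(484,399),.01),("base t1",t,(434,205),.01),("base t2",t,(452,182.4),.01)]:
    print(n,onz(k,uv,z))
E
```

```text
tabL [ 0.4868 -0.0152  0.112 ]
tabR [ 0.4828 -0.0643  0.112 ]
rackFL [0.5025 0.0065 0.062 ]
rackFR [ 0.4908 -0.0913  0.062 ]
posttop t [ 0.6378 -0.4951  0.3   ]
posttop s [ 0.6331 -0.4937  0.3   ]
postbase s [ 0.6385 -0.4914  0.01  ]
base s1 [ 0.5957 -0.418   0.01  ]
base s2 [ 0.5422 -0.4926  0.01  ]
base s3 [ 0.6369 -0.5454  0.01  ]
base t1 [ 0.595  -0.4169  0.01  ]
base t2 [ 0.6801 -0.4772  0.01  ]
```

Request:
{"fn": "step_arm", "kwargs": {
  "commands": [
    {"translation":[-26.1,-22.1,-3],"roll":0},
    {"translation":[-26.1,-22.1,-3],"roll":0},
    {"translation":[-26.1,-22.1,-3],"roll":0},
    {"translation":[-26.1,-22.1,-3],"roll":0},
    {"translation":[-26.1,-22.1,-3],"roll":0},
    {"translation":[-26.1,-22.1,-3],"roll":0},
    {"translation":[-26.1,-22.1,-3],"roll":0},
    {"translation":[-26.1,-22.1,-3],"roll":0},
    {"translation":[-26.1,-22.1,-3],"roll":0},
    {"translation":[-26.1,-22.1,-3],"roll":0},
    {"translation":[-26.1,-22.1,-3],"roll":0},
    {"translation":[-26.1,-22.1,-3],"roll":0},
    {"translation":[-26.1,-22.1,-3],"roll":0},
    {"translation":[-26.1,-22.1,-3],"roll":0},
    {"translation":[-26.1,-22.1,-3],"roll":0},
    {"translation":[-26.1,-22.1,-3],"roll":0},
    {"translation":[-26.1,-22.1,-3],"roll":0},
    {"translation":[-26.1,-22.1,-3],"roll":0}
  ],
  "fingers": 0.35
}}

```text
time: 2.3
tool_pos: [0.4857, -0.0408, 0.281]
tool_rot: [3.141, 0.0, 2.797]
contact_force: [0.8, 0.6, 0.7]
opening: 0.032
grip_force: 0.0
```

Request:
{"fn": "step_arm", "kwargs": {
  "commands": [
    {"translation":[0,0,0],"roll":0.111},
    {"translation":[0,0,0],"roll":0.111},
    {"translation":[0,0,0],"roll":0.111},
    {"translation":[0,0,0],"roll":0.111},
    {"translation":[0,0,0],"roll":0.111},
    {"translation":[0,0,0],"roll":0.111},
    {"translation":[0,0,0],"roll":0.111},
    {"translation":[0,0,0],"roll":0.111},
    {"translation":[0,0,0],"roll":0.111},
    {"translation":[0,0,0],"roll":0.111},
    {"translation":[0,0,0],"roll":0.111},
    {"translation":[0,0,0],"roll":0.111},
    {"translation":[0,0,0],"roll":0},
    {"translation":[0,0,0],"roll":0}
  ]
}}

```text
time: 3.47
tool_pos: [0.4851, -0.039, 0.2807]
tool_rot: [-3.142, -0.0, 1.468]
contact_force: [0.4, 0.1, 0.4]
opening: 0.0323
grip_force: 0.0
```

Run:
```python
from h import *
s=observe();print(s["time"],s["tool_pos"],s["tool_rot"],s["qpos"],s["opening"])
k=get_calibration("wrist");cv2.imwrite("pics/w1.png",read_camera("wrist")[:,:,::-1])
print(np.array(k["camera_matrix"]),np.array(k["world_from_camera"]))
```

```text
3.4667 [ 0.4851 -0.039   0.2807] [-3.1416 -0.0001  1.4681] [-0.238   0.2321  1.527   0.0001  1.3825 -0.1354] 0.032286588638717834
[[352.2536   0.     326.2602]
 [  0.     352.2536 242.0168]
 [  0.       0.       1.    ]] [[ 0.9948  0.097   0.0313  0.4934]
 [-0.1019  0.9493  0.2975  0.0424]
 [-0.0008 -0.2992  0.9542  0.4368]
 [ 0.      0.      0.      1.    ]]
```

View pics/w1.png

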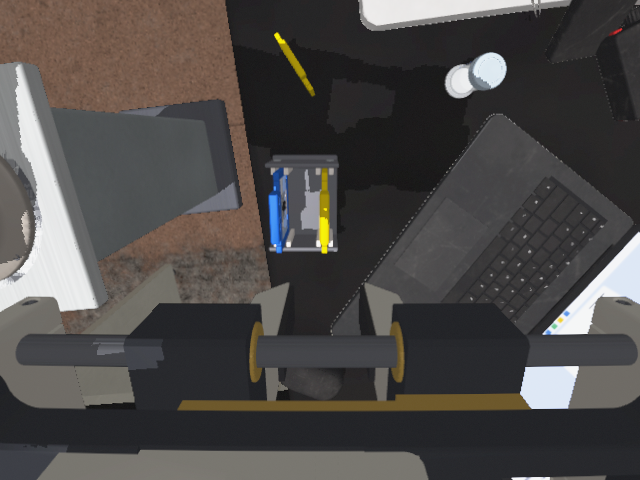

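Wrist view: the rack at (302,203), blue mount on its left, yellow at x≈325 (rows 170-250). I'll zoom and measure.

Run:
```python
from h import *
i=cv2.imread("pics/w1.png")
cv2.imwrite("pics/c2.png",cv2.resize(i[150:260,255:355],None,fx=5.45,fy=5.45,interpolation=cv2.INTER_CUBIC))
k=get_calibration("wrist")
hsv=cv2.cvtColor(i,cv2.COLOR_BGR2HSV);m=cv2.inRange(hsv,(22,120,60),(35,255,255));m[:150]=0;m[260:]=0
for v in range(160,256,5):
    u=np.flatnonzero(m[v,300:345]);print(v,(u.min()+300,u.max()+300) if len(u) else None,end=" ")
print()
for uv in[(325,188),(325,244)]:print(onz(k,uv,.112))
for yaw in(-.09,-.105,-.12):
  c=np.array([.485,-.04]);ex=np.array([np.cos(yaw),np.sin(yaw)]);ey=np.array([-ex[1],ex[0]])
  print(proj(k,[[*(c+a*ex+b*ey),.112] for a in(-.0045,.0045) for b in(-.025,.025)]).tolist())
```

```text
160 None 165 None 170 (np.int64(322), np.int64(327)) 175 (np.int64(322), np.int64(327)) 180 (np.int64(322), np.int64(327)) 185 (np.int64(322), np.int64(327)) 190 (np.int64(322), np.int64(327)) 195 (np.int64(320), np.int64(328)) 200 (np.int64(320), np.int64(329)) 205 (np.int64(320), np.int64(329)) 210 (np.int64(320), np.int64(328)) 215 (np.int64(320), np.int64(328)) 220 (np.int64(320), np.int64(328)) 225 (np.int64(320), np.int64(329)) 230 (np.int64(319), np.int64(328)) 235 (np.int64(319), np.int64(328)) 240 (np.int64(320), np.int64(328)) 245 (np.int64(321), np.int64(327)) 250 (np.int64(322), np.int64(327)) 255 None 
[ 0.4869 -0.0068  0.112 ]
[ 0.4813 -0.0608  0.112 ]
[[322.25963815694763, 247.9455812301711], [321.43834334718224, 196.883213541037], [331.5238605293973, 247.8433366103495], [331.1218664652485, 196.77034210616372]]
[[321.8730813141466, 247.88113679982524], [321.8412203401281, 196.80944862452864], [331.1378224164733, 247.91081054497513], [331.52540101315765, 196.84071321879782]]
[[321.4875180689612, 247.81119118675446], [322.2452397378233, 196.74168432415988], [330.7508287557968, 247.97277712962773], [331.9277510708658, 196.91707734716286]]
```

View pics/c2.png

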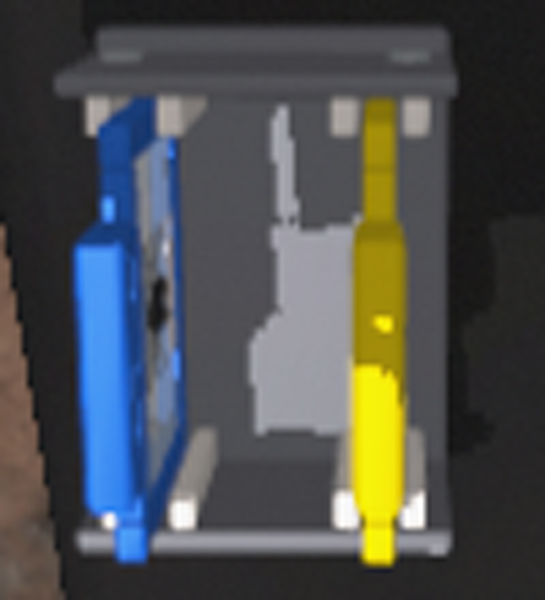

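Request:
{"fn": "step_arm", "kwargs": {
  "commands": [
    {"translation":[2,-2.6,22],"roll":0},
    {"translation":[0,0,22],"roll":0},
    {"translation":[0,0,22],"roll":0},
    {"translation":[0,0,22],"roll":0},
    {"translation":[0,0,22],"roll":0},
    {"translation":[0,0,22],"roll":0},
    {"translation":[0,0,22],"roll":0},
    {"translation":[0,0,16],"roll":0},
    {"translation":[0,0,10],"roll":0},
    {"translation":[0,0,10],"roll":0},
    {"translation":[0,0,10],"roll":0},
    {"translation":[0,0,0],"roll":0},
    {"translation":[0,0,0],"roll":0}
  ]
}}

```text
time: 4.6
tool_pos: [0.4826, -0.0368, 0.0805]
tool_rot: [-3.141, -0.0, 1.467]
contact_force: [1.2, -0.1, 0.8]
opening: 0.0323
grip_force: 0.0
```

Run:
```python
from h import *
s=observe();print(s["time"],s["tool_pos"],s["tool_rot"],s["contact_force"])
cv2.imwrite("pics/w2.png",read_camera("wrist")[100:400,120:520,::-1])
```

```text
4.6 [ 0.4826 -0.0368  0.0805] [-3.1407 -0.0002  1.4666] [ 1.182  -0.1043  0.7751]
```

View pics/w2.png

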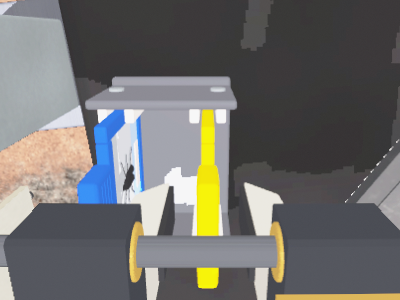

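The yellow tab stands between the fingers (crop x≈208, fingers at 165 and 250), centred. Close.

Request:
{"fn": "step_arm", "kwargs": {
  "commands": [
    {"translation":[0,0,0],"roll":0},
    {"translation":[0,0,0],"roll":0},
    {"translation":[0,0,0],"roll":0},
    {"translation":[0,0,0],"roll":0},
    {"translation":[0,0,0],"roll":0},
    {"translation":[0,0,0],"roll":0}
  ],
  "fingers": 0,
  "grip_force": 30
}}

```text
time: 5.15
tool_pos: [0.483, -0.0368, 0.0811]
tool_rot: [3.141, 0.0, 1.465]
contact_force: [-0.5, 0.0, 3.3]
opening: 0.0089
grip_force: 30.0
```

Request:
{"fn": "step_arm", "kwargs": {
  "commands": [
    {"translation":[0,0,-4],"roll":0},
    {"translation":[0,0,-8],"roll":0},
    {"translation":[0,0,-8],"roll":0},
    {"translation":[0,0,-8],"roll":0}
  ]
}}

```text
time: 5.48
tool_pos: [0.4828, -0.0368, 0.1096]
tool_rot: [3.141, -0.0, 1.465]
contact_force: [-0.2, 0.8, -0.5]
opening: 0.0085
grip_force: 30.0
```

Request:
{"fn": "step_arm", "kwargs": {
  "commands": [
    {"translation":[0,0,-20],"roll":0},
    {"translation":[0,0,-25],"roll":0},
    {"translation":[0,0,-25],"roll":0},
    {"translation":[0,0,-25],"roll":0},
    {"translation":[0,0,-20],"roll":0},
    {"translation":[0,0,-8],"roll":0}
  ]
}}

```text
time: 5.98
tool_pos: [0.4839, -0.037, 0.2354]
tool_rot: [3.136, 0.001, 1.465]
contact_force: [-0.0, 0.1, -0.7]
opening: 0.0088
grip_force: 30.0
```

Request:
{"fn": "step_arm", "kwargs": {
  "commands": [
    {"translation":[-12,-1.5,0],"roll":0},
    {"translation":[-24,-3,0],"roll":0},
    {"translation":[-24,-3,0],"roll":0},
    {"translation":[-24,-3,0],"roll":0},
    {"translation":[-24,-3,0],"roll":0},
    {"translation":[-24,-3,0],"roll":0},
    {"translation":[-24,-3,0],"roll":0},
    {"translation":[-24,-3,0],"roll":0},
    {"translation":[-24,-3,0],"roll":0},
    {"translation":[-24,-3,0],"roll":0},
    {"translation":[-24,-3,0],"roll":0},
    {"translation":[-24,-3,0],"roll":0},
    {"translation":[-24,-3,0],"roll":0},
    {"translation":[-24,-3,0],"roll":0},
    {"translation":[-24,-3,0],"roll":0},
    {"translation":[-24,-3,0],"roll":0},
    {"translation":[-12,-1.5,0],"roll":0}
  ]
}}

```text
time: 7.4
tool_pos: [0.3933, -0.4157, 0.231]
tool_rot: [-3.141, 0.0, 1.463]
contact_force: [-0.0, -0.4, -0.8]
opening: 0.0088
grip_force: 30.0
```

Request:
{"fn": "step_arm", "kwargs": {
  "commands": [
    {"translation":[0,0,0],"roll":0.061},
    {"translation":[0,0,0],"roll":0.061},
    {"translation":[0,0,0],"roll":0.061},
    {"translation":[0,0,0],"roll":0.061},
    {"translation":[0,0,0],"roll":0.061},
    {"translation":[0,0,0],"roll":0.061},
    {"translation":[0,0,0],"roll":0.061},
    {"translation":[0,0,0],"roll":0.061},
    {"translation":[0,0,0],"roll":0},
    {"translation":[0,0,0],"roll":0},
    {"translation":[0,0,0],"roll":0}
  ]
}}

```text
time: 8.32
tool_pos: [0.3944, -0.4132, 0.2316]
tool_rot: [-3.141, -0.0, 0.979]
contact_force: [-0.4, 0.3, -1.1]
opening: 0.0088
grip_force: 30.0
```

Run:
```python
from h import *
s=observe();print(s["time"],s["tool_pos"],s["tool_rot"],s["opening"])
for c in("wrist","scene","top"):
    k=get_calibration(c);i=read_camera(c);cv2.imwrite(f"pics/{c}3.png",i[:,:,::-1])
    if c=="wrist":
        np.save("kw3.npy",k,allow_pickle=True);print(np.array(k["world_from_camera"]),k["dist_coeffs"])
    for n in("lens","mount_yellow"):print(c,n,[(np.round(d["at"],3).tolist(),round(d["confidence"],2)) for d in search_frame(c,n)])
```

```text
8.3167 [ 0.3944 -0.4132  0.2316] [-3.1412 -0.0003  0.9788] 0.0088334674157579
[[ 0.8301  0.5317  0.1677  0.4398]
 [-0.5576  0.7923  0.2479 -0.3452]
 [-0.0011 -0.2993  0.9542  0.3876]
 [ 0.      0.      0.      1.    ]] [-0.0259  0.      0.      0.      0.    ]
wrist lens [([0.563, -0.444, 0.19], 0.92)]
wrist mount_yellow [([0.301, -0.41, 0.057], 0.95), ([0.405, -0.398, 0.262], 0.69)]
scene lens [([0.6, -0.477, 0.2], 0.76)]
scene mount_yellow [([0.298, -0.419, 0.054], 0.78), ([0.468, 0.109, 0.041], 0.69), ([0.378, -0.434, 0.24], 0.68), ([0.6, -0.476, 0.196], 0.19)]
top lens [([0.6, -0.462, 0.199], 0.66)]
top mount_yellow []
```

View pics/wrist3.png

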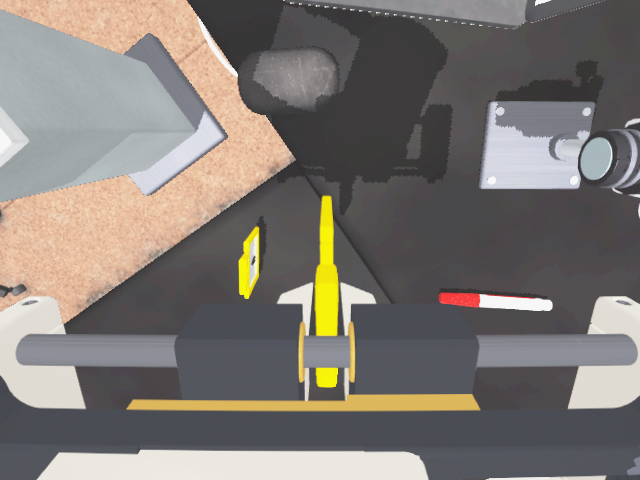

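The wrist view shows the stand base at (480-597,101-188) and the lens glass at (597,160). I'll zoom in for precise points.

Run:
```python
from h import *
i=cv2.imread("pics/wrist3.png")
cv2.imwrite("pics/c3.png",cv2.resize(i[90:205,470:640],None,fx=4.7,fy=4.7,interpolation=cv2.INTER_CUBIC))
```

```text
(no output)
```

View pics/c3.png

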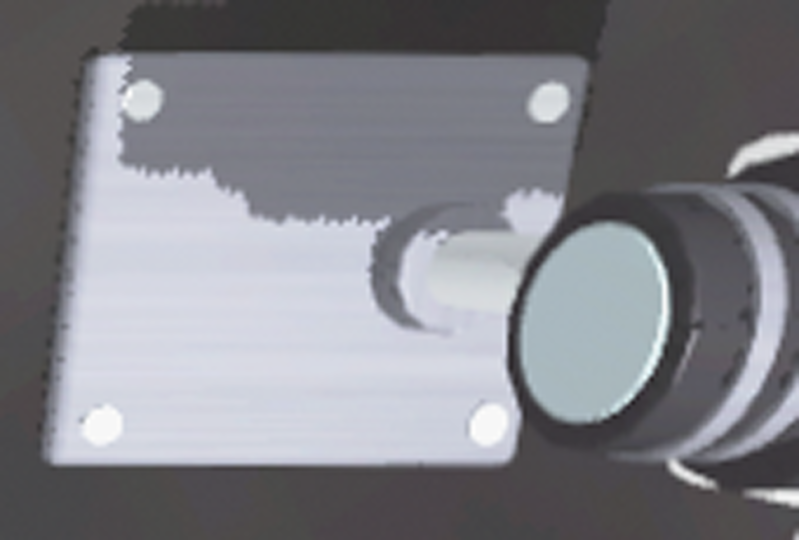

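Run:
```python
from h import *
k=np.load("kw3.npy",allow_pickle=True).item()
f=lambda x,y:((x+.5)/4.7-.5+470,(y+.5)/4.7-.5+90)
S=np.array([onz(k,f(*p),.011) for p in[(142,100),(548,102),(488,424),(102,425)]])
B=np.array([onz(k,f(*p),.01) for p in[(92,55),(590,57),(515,464),(55,463)]])
for Q in(S,B):
    a=(Q[1]+Q[2]-Q[0]-Q[3])/2;b=(Q[0]+Q[1]-Q[2]-Q[3])/2
    print("centre",Q.mean(0),"len",np.linalg.norm(a),np.linalg.norm(b),"yaw",np.degrees([np.arctan2(a[1],a[0]),np.arctan2(-b[0],b[1])]),np.degrees([np.arctan2(*(v[1::-1])) for v in(Q[1]-Q[0],Q[2]-Q[3])]))
# lens: rays from wrist, combine with post positions; triangulate lens along axis
o,d=ray(k,f(594,322))
for z in(.18,.185,.19,.195,.2,.205):print("lens at z",z,onz(k,f(594,322),z))
# rim width check: image size of 32 mm barrel (rim ellipse long axis ~ 262/4.7 px)
R=np.array(k["world_from_camera"]);
for z in(.18,.19,.2):
    p=onz(k,f(594,322),z);yaw=np.radians(-34);ey=np.array([-np.sin(yaw),np.cos(yaw),0])
    for e in(ey,np.array([0,0,1.])):
        q=proj(k,[p-.016*e,p+.016*e]);print(z,((q+.5-[470,90])*4.7).round().tolist())
```

```text
centre [ 0.6151 -0.4793  0.011 ] len 0.08945197185109535 0.06965814682675438 yaw [-33.4498 -33.344 ] [-33.4808 -33.4188]
centre [ 0.6144 -0.4787  0.01  ] len 0.1084389037414792 0.08796477168905943 yaw [-33.5576 -32.3938] [-33.389  -33.7285]
lens at z 0.18 [ 0.5626 -0.4443  0.18  ]
lens at z 0.185 [ 0.5597 -0.4419  0.185 ]
lens at z 0.19 [ 0.5567 -0.4395  0.19  ]
lens at z 0.195 [ 0.5537 -0.4371  0.195 ]
lens at z 0.2 [ 0.5508 -0.4348  0.2   ]
lens at z 0.205 [ 0.5478 -0.4324  0.205 ]
0.18 [[567.0, 451.0], [623.0, 188.0]]
0.18 [[508.0, 314.0], [694.0, 333.0]]
0.19 [[565.0, 458.0], [624.0, 181.0]]
0.19 [[504.0, 313.0], [700.0, 334.0]]
0.2 [[564.0, 465.0], [626.0, 173.0]]
0.2 [[500.0, 313.0], [706.0, 334.0]]
```

Run:
```python
from h import *
k=np.load("kw3.npy",allow_pickle=True).item()
i=cv2.imread("pics/wrist3.png");hsv=cv2.cvtColor(i,cv2.COLOR_BGR2HSV);m=cv2.inRange(hsv,(22,120,60),(35,255,255));m[:,:280]=0;m[:,370:]=0
r=[(v,np.flatnonzero(m[v]).min(),np.flatnonzero(m[v]).max()) for v in range(190,300,4) if m[v].any()];print(*[tuple(map(int,x)) for x in r]);print("first row",np.flatnonzero(m.any(1)).min())
T=np.array([.3944,-.4132,.2316]);y=.979;X=np.array([np.cos(y),np.sin(y),0]);Y=np.array([X[1],-X[0],0]);Z=np.array([0,0,1.])
for n,a,h,w in[("tab far top",.025,.104,.0045),("tab far bottom",.025,.08,.0045),("frame far top",.042,.08,.003),("frame far bottom",.042,0,.003)]:
    print(n,proj(k,[T+a*X+s*w*Y+(h-.0731)*Z for s in(-1,1)]).round(1).tolist())
k=get_calibration("top");ks=get_calibration("scene")
x=np.array([.835,-.5505,0]);C=np.array([.615,-.479,0])
ey=np.array([.5505,.835,0])
for nm,kk in(("top",k),("scene",ks)):
    I=cv2.resize(cv2.imread(f"pics/{nm}0.png")[150:400,420:540],None,fx=5,fy=5,interpolation=cv2.INTER_CUBIC)
    th=np.linspace(0,2*np.pi,40)
    for s,r_,col in((.065,.016,(0,255,0)),):
        P=[C-s*x+Z*.1825+r_*(np.cos(t)*ey+np.sin(t)*Z) for t in th]+[C+.025*x+.3*Z+.008*(np.cos(t)*x+np.sin(t)*ey) for t in th]+[C+a*.055*x+b*.045*ey+.01*Z for a in(-1,1) for b in(-1,1)]
        for q in (proj(kk,P)-[420,150]+.5)*5: cv2.circle(I,tuple(int(v) for v in q),1,col,-1)
    cv2.imwrite(f"pics/o_{nm}.png",I)
a=cv2.imread("pics/o_top.png")[0:400,:400];b=cv2.imread("pics/o_scene.png")
b=b[650:1050,50:450]
cv2.imwrite("pics/o.png",np.hstack([a,b]))
```

```text
(198, 321, 331) (202, 321, 331) (206, 321, 331) (210, 321, 332) (214, 321, 332) (218, 320, 332) (222, 320, 332) (226, 320, 333) (230, 320, 333) (234, 320, 333) (238, 320, 333) (242, 320, 333) (246, 320, 333) (250, 320, 333) (254, 320, 333) (258, 320, 333) (262, 320, 333) (266, 317, 335) (270, 316, 336) (274, 316, 337) (278, 315, 337) (282, 315, 337) (286, 314, 338) (290, 315, 338) (294, 315, 338) (298, 315, 338)
first row 195
tab far top [[315.6, 285.0], [338.9, 285.1]]
tab far bottom [[317.2, 263.0], [337.1, 263.0]]
frame far top [[320.4, 226.6], [334.1, 226.6]]
frame far bottom [[322.5, 195.2], [331.6, 195.2]]
```

View pics/o.png

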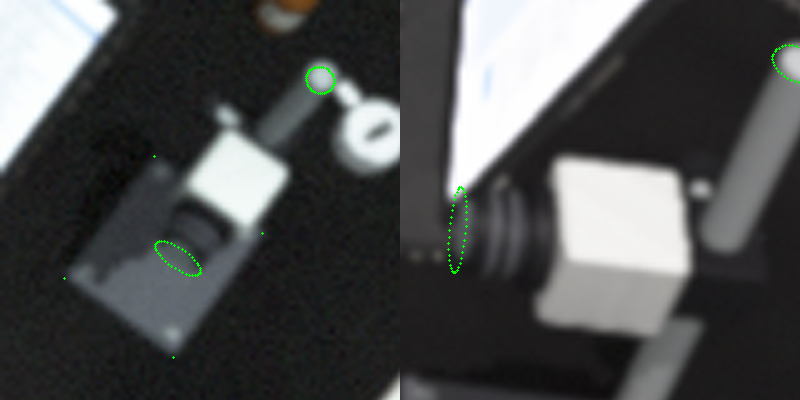

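The overlay fits in both views (ring on the barrel front, post top matched), and the mount sits in the gripper as predicted. Moving to the final pose.

Request:
{"fn": "step_arm", "kwargs": {
  "commands": [
    {"translation":[5,2,1],"roll":-0.009},
    {"translation":[10,3.5,2.5],"roll":0},
    {"translation":[10,3.5,2.5],"roll":0},
    {"translation":[10,3.5,2.5],"roll":0},
    {"translation":[10,4,2.5],"roll":0},
    {"translation":[10,4,2.5],"roll":0},
    {"translation":[7,2.5,1.5],"roll":0},
    {"translation":[4.5,1.9,1],"roll":0},
    {"translation":[0,0,0],"roll":0},
    {"translation":[0,0,0],"roll":0},
    {"translation":[0,0,0],"roll":0},
    {"translation":[0,0,0],"roll":0}
  ]
}}

```text
time: 9.77
tool_pos: [0.4516, -0.3723, 0.2159]
tool_rot: [3.141, 0.0, 0.985]
contact_force: [-0.4, -0.2, -2.2]
opening: 0.0092
grip_force: 30.0
```

Run:
```python
from h import *
s=observe();print(s["time"],s["tool_pos"],s["tool_rot"],s["opening"],s["contact_force"])
T=s["tool_pos"];y=s["tool_rot"][2];X=np.array([np.cos(y),np.sin(y),0]);Y=np.array([X[1],-X[0],0]);Z=np.array([0,0,1.])
print("target TCP - actual, tool axes mm",[float(1000*(np.array([.4522,-.3719,.2156])-T)@a) for a in(X,Y,-Z)])
O=[]
for c,(x0,y0,w,h) in(("scene",(330,240,150,150)),("wrist",(220,60,420,420))):
    k=get_calibration(c);I=read_camera(c)[:,:,::-1];f=400/w
    I=cv2.resize(I[y0:y0+h,x0:x0+w],(400,400),interpolation=cv2.INTER_CUBIC)
    P=[T+a*X+b*.003*Y+(hh-.0731)*Z for a in(-.042,.042) for b in(-1,1) for hh in(0,.08)]+[T+(.04-.0731)*Z+d*Y for d in np.arange(0,.131,.01)]
    for q in(proj(k,P)-[x0,y0]+.5)*f:cv2.circle(I,tuple(int(v) for v in q),2,(0,0,255),-1)
    O.append(I)
cv2.imwrite("pics/f.png",np.hstack(O))
```

```text
9.7667 [ 0.4516 -0.3723  0.2159] [3.1414 0.0001 0.9851] 0.009185538353905467 [-0.3526 -0.2142 -2.2254]
target TCP - actual, tool axes mm [0.6718694300355081, 0.29716563468704615, 0.25605697807615235]
```

View pics/f.png

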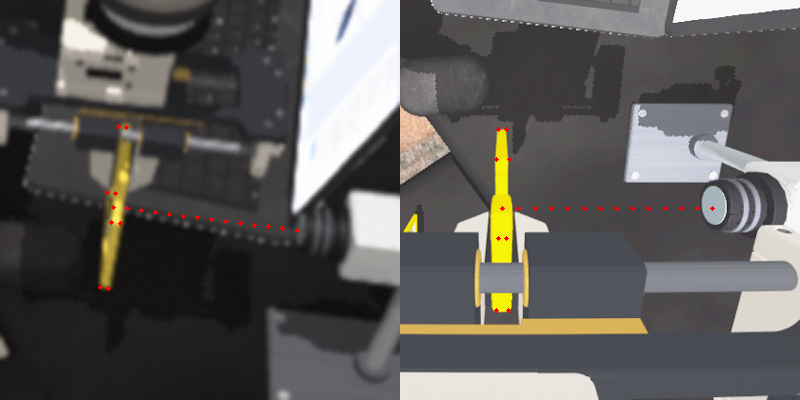

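The projected axis runs from the specimen and ends 130 mm on, at the glass centre, in both views (wrist crop (712,208), scene crop (298,229)). The mount is upright and clear of everything.

```bash
python3 -c "
from cell import *
print(hand_in())"
```

```text
the job is handed in; nothing more can be done
None
```

The yellow mount is out of its slot and handed in, held upright and square to the lens with the specimen on the lens axis 13 cm in front of it. By my measurements it is within a few mm; hand-in returned no verdict.

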